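# Gauge the contact gap and hold the clamp lever on its third click

### The job

Take the orange-handled gauge blade out of its wooden stand and lower it into the slot of the blue and brass contact fixture until its shoulder sits fully home, then let it go. Then swing the red-handled clamp lever clockwise (seen from above) away from its rest, feel for the clicks, and stop on the third click without running on to the fourth. The lever springs back if released, so finish while still holding it on the third click, and leave the other things on the bench alone.

Things in the scene. Friction and masses are not known exactly. Their poses are not given: they have to be found in the camera images.
- blade: Gauge blade, loose, 0.09 kg, upright in the stand. Steel blade 4 thick (x) x 30 wide (y), the lowest 8 mm only 2.4 x 25; shoulder 20 (x) x 56 (y), underside 32 mm and top 40 mm above the tip; orange handle 18 thick (x) x 34 wide (y), 40 to 80 mm above the tip. Origin at the middle of the lower tip, z up. Grip the handle across its 18 mm.
- blade_grip (a point): Point to grip on the blade's orange handle: on its centre line, 64 mm above the blade's lower tip. Axes as the blade's.
- stand: Wooden blade stand, 44 (x) x 68 (y) x 38 mm high, fixed, with an open-topped slot 10 (x) x 36 (y) mm. The blade hangs in it by its shoulder, 32 mm deep. Origin at the centre of its underside, on the table.
- fixture: Contact fixture, fixed: aluminium plate 240 (x) x 300 (y) x 12 mm on the table, with slot bracket and lever. Origin on the table; the plate's centre is at x = +20 mm, y = 0. In its frame the slot is centred at x = 0, y = +90 mm and the lever's upright pivot is at x = +40, y = -30 mm.
- slot (a point): Centre of the slot's mouth, at the tops of the two blue end cheeks, 55 mm above the table, on which the blade's shoulder comes to rest. Axes as the fixture's. Between the brass jaws (4 mm lower) the gap is 9 mm along x; it is 36 mm along y, 43 mm deep. The lever closes the +x jaw by about 3 mm by the third click: it may nudge the blade 1 mm but does not clamp it.
- lever: Clamp lever turning level about an upright pivot (its origin, 22 mm above the table); its x axis runs along the black arm to the handle. At rest the arm points to the fixture's -y; it swings clockwise seen from above, towards the fixture's -x, at most 1.4 rad. A return spring resists with 5 N at the handle at rest plus 2 N per rad; let go, it springs back over the clicks.
- lever_handle (a point): Middle of the lever's handle, 100 mm from the pivot axis, 82 mm above the table: an upright red sleeve, 20 mm diameter, 48 to 102 mm above the table, turning freely on its pin, so it can be pinched from above and led round the arc without turning the gripper. Axes as the lever's.
- click_block: Blue block holding the brass roller plunger that clicks, across the pivot from the handle; stiff, its setting differs each time, leave it alone. 34 x 26 x 30 mm, centred 76 mm from the pivot. Origin on the pivot axis on the plate's top, x towards the plunger, z up. The lever first swings free for 0.07 to 0.31 rad, then meets bumps 0.22 rad apart (22 mm at the handle).
- multimeter: Bystander: yellow hand multimeter, 160 (x) x 80 (y) x 34 mm, loose, lying flat. Origin at the centre of its underside.
- screwdriver: Bystander: screwdriver with green handle, loose, lying along its x axis. Origin under its middle.
- parts_tray: Bystander: small blue divided parts tray, 90 (x) x 120 (y) x 30 mm, loose. Origin at the centre of its underside.
- flux_jar: Bystander: jar with black cap, 52 mm diameter, 60 mm high, loose. Origin at the centre of its underside.
- click_mark (a point): Outer end of the click block's black knob, 109 mm from the pivot axis. What is felt: over each bump the extra push at the handle falls from about +3 N (climbing) through 0 (crest) to -3 N, then jumps back to +3 N within a few mm. That jump is the click: the plunger is in the notch behind the bump, and the lever stays there under a push of about 4 to 9 N.
Things that resemble listed ones, but are neither listed nor needed, are in the scene too. There is more than one size of the blade; the one meant has the size given above.

How it is judged:
By the outcome, as a careful person would: the job done as asked, in the order asked, and still so for the second after the job is handed in, while the arm keeps its last pose, push and grip.
It also fails if it takes over 72 s, if anything falls off the work surface, if the arm or the gripper's body presses on something with over 40 N, if the wrist force passes 120 N, or if a joint passes its speed limit or range.

### The arm

A 6-joint arm with a two-finger parallel gripper is mounted at the origin on the work surface. World frame = base frame: x ahead of the robot, y to its left, z up, the work surface at z = 0. Lengths are in m, angles in rad, forces in N, time in s.
With the tool pointing down it reaches from about 0.35 to 0.875 m from the base axis. Payload 15.5 kg.
Tool frame: the origin (TCP) lies at the very end of the fingers, on their centre line; the grasp point (between the pads) lies tcp_to_grasp behind it (tcp_to_grasp is the distance from the TCP to the grasp point, in m); z points along the fingers, y is the line along which they close (so a half turn about z gives the same grasp; the last joint's range is limited). The gripper opens to 85 mm and grips with 20 to 120 N. Pads are 22 mm wide; open, the fingers measure 114 mm over their backs; the gripper's body (76 mm by 85 mm) begins 54 mm behind the grasp point. The pads swing forward as they close: fully open they stand 13 mm farther back than shut.
Start: joints at [1.095, 0.494, 1.345, -0, 1.302, -0.096], TCP at [0.232, 0.58, 0.231] pointing down, gripper open.
Joint ranges: [-2.91, 2.91], [-0.82, 2.16], [0.22, 2.67], [-1.22, 4.37], [0.12, 2.79], [-3.08, 3.08]. Speed limits (rad/s): [1.89, 1.89, 2.57, 3.01, 3.01, 3.01].

### API

Orientations are given as a rotation vector (axis times angle).
In Python, from bench import get_state, snapshot, camera_model, close_job, tcp_to_grasp gives the robot as it stands.
- The arm moves only by the shell command python3 -m inch 'ROWS' [FORCE]. ROWS is JSON, one flat list of numbers, 7 for each row, row after row: the shift along the world's x, y, z in cm, then the turn, a rotation vector about the world's x, y, z in rad, then the finger opening in cm, from 0 to 8.54. A call has 1 to 8 rows; each row is the pose to reach, as a shift and turn from the pose commanded when the call began; what a row does not reach only later rows make up. A row lasts 1/10 s, in which the tool goes at most 50 mm and 8.59 degrees, less where a joint would pass 70% of its speed; a pose out of reach is approached as far as the arm can. A call with a gripper value outside its range is refused whole. The fingers move at their own pace and stop on an object; FORCE is the grip in N (left out, the last holds). Time passes only in rows, so rows that repeat a pose let the fingers close. It gives the time, the measured TCP pose, the force, the opening and the grip force at its end, in the units of the state.
- get_state(): the state, without advancing time (a new reading comes with each control period).
- snapshot(name): name is "side" or "top"; returns the picture (384x512x3 uint8, blue, green, red); there is no depth.
- camera_model(name): a dict with "K" (3x3 intrinsics, pixels), "distortion" ([k1, k2, p1, p2, k3] as OpenCV has them; the pictures are not rectified), "eye" and "rotation" of the camera in the world. Camera axes: x right, y up, looking along -z (the intrinsics and any distortion apply to the point x, -y, -z); pixel columns grow to the right and rows downward; lengths in m; the calibration is good to about 2 mm. A picture is of the moment at which its call begins. camera_model takes no time and is no camera call.
- close_job(): hands the job in; it is judged then, once.
The state is a dict: "clock": time; "qpos": joint angles; "qvel": joint speeds; "joint_efforts": joint torques, N m; "tcp_pos": TCP position; "eef_rot": TCP orientation; "wrist_force": force on the tool from outside, world axes, zero at the start; "ft_torque": the same for the moment, N m; "finger_gap": opening from 0.0 (shut) to 1.0 (fully open); "gripper_force": force on a finger pad.
Only numpy, scipy, OpenCV 4.12 (cv2) and the standard library are available. Lean on these libraries where they do the work, as an engineer would, in place of code of your own. Each camera call takes 0.05 s, during which the arm holds its last target. There are 200 camera calls.

## Working session

There is one attempt and no reset: what is moved stays moved. The work goes in short steps, Python scripts to look and compute and a shell command to move; the robot and the scene stay as the last step left them, time stands still between calls to the robot, and variables do not carry over. Pictures are saved under pics/ and viewed, at most 12 in all, crops included, and the job is handed in when it is done.

```bash
mkdir -p pics; ls; python3 - <<'E'
from bench import *
import cv2
for n in("side","top"):
    cv2.imwrite(f"pics/{n}0.png",cv2.resize(snapshot(n),None,fx=1.5,fy=1.5,interpolation=cv2.INTER_CUBIC)); m=camera_model(n); print(n,m)
s=get_state(); print(s, tcp_to_grasp)
E
```

```text
pics
side {'K': array([[442.8577946 ,   0.        , 248.52269612],
       [  0.        , 442.8577946 , 193.62382667],
       [  0.        ,   0.        ,   1.        ]]), 'distortion': array([-0.13814502,  0.        ,  0.        ,  0.        ,  0.        ]), 'eye': array([0.40827779, 1.17448413, 0.78577256]), 'rotation': array([ 0.07805264, -1.48998387, -2.63983272])}
top {'K': array([[373.08365858,   0.        , 255.64129532],
       [  0.        , 373.08365858, 194.3027534 ],
       [  0.        ,   0.        ,   1.        ]]), 'distortion': array([-0.1015041,  0.       ,  0.       ,  0.       ,  0.       ]), 'eye': array([0.40579879, 0.03367467, 1.23230389]), 'rotation': array([ 0.10727371, -0.09414351, -1.55131961])}
{'clock': 0.1, 'qpos': array([ 1.09551980e+00,  4.94091855e-01,  1.34608225e+00, -2.29343030e-05,
        1.30251531e+00, -9.54779138e-02]), 'qvel': array([-1.52913132e-04, -9.21642922e-05, -3.64351187e-03, -1.33974434e-04,
       -1.04310083e-03, -2.69297728e-04]), 'joint_efforts': array([ 1.24739134e-03, -8.83606768e+01, -3.84563541e+01,  7.54727898e-05,
        5.36963926e-03, -1.27430056e-06]), 'tcp_pos': array([0.23154483, 0.58016502, 0.23077361]), 'eef_rot': array([-5.92943306e-01, -3.08483602e+00,  1.66274267e-03]), 'wrist_force': array([-0.58108624,  0.08114726,  0.32779614]), 'ft_torque': array([-0.00713438,  0.04181958, -0.00234794]), 'gripper_force': 0.0, 'finger_gap': 0.9992748168474788} 0.0187
```

View pics/side0.png

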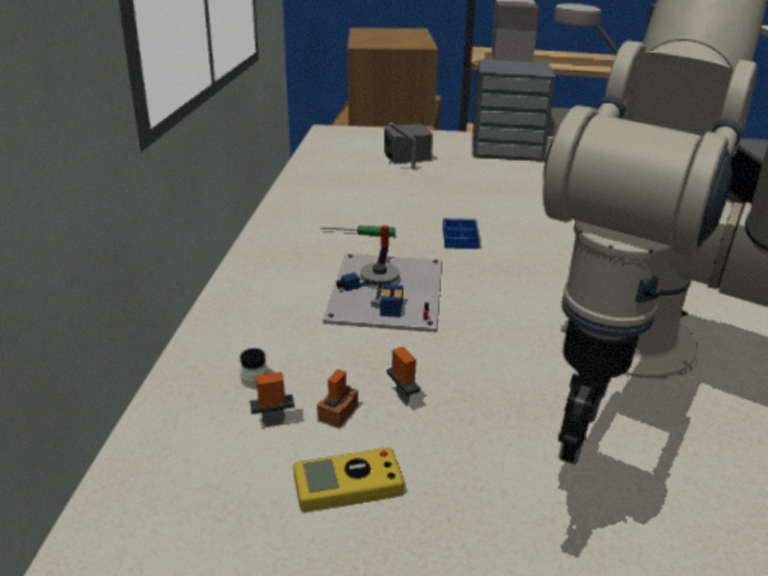

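View pics/top0.png

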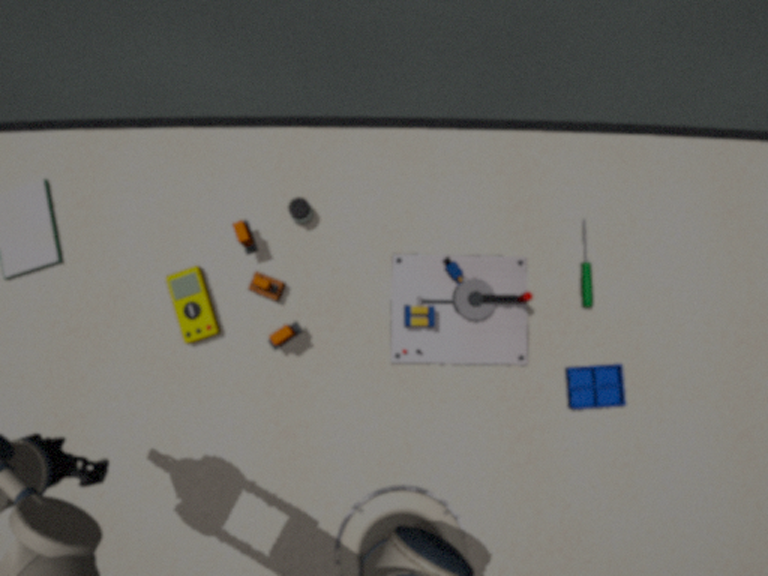

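The orange blade in its brown stand is at side (338,385) and top (267,285), between two decoy blades. The fixture plate is at top (390–528, 254–365), the slot at (420,317) and the red handle at (526,297).

```bash
cat > h.py <<'E'
from bench import *
import cv2, numpy as np
from scipy.spatial.transform import Rotation as R
def ray(n,uv):
    m=camera_model(n); p=cv2.undistortPoints(np.array(uv,float).reshape(-1,1,2),m["K"],m["distortion"]).reshape(-1,2)
    d=np.c_[p[:,0],-p[:,1],-np.ones(len(p))]
    return m["eye"],R.from_rotvec(m["rotation"]).apply(d)
def onz(n,uv,z):
    e,d=ray(n,uv); return e+d*((z-e[2])/d[:,2])[:,None]
def tri(uvs,uvt):
    a,d=ray("side",[uvs]);b,f=ray("top",[uvt]); d,f=d[0],f[0]
    k=np.linalg.lstsq(np.c_[d,-f],b-a,rcond=None)[0]; p,q=a+k[0]*d,b+k[1]*f
    return (p+q)/2,np.linalg.norm(p-q)
def proj(n,P):
    m=camera_model(n); q=R.from_rotvec(m["rotation"]).inv().apply(np.atleast_2d(P)-m["eye"])*[1,-1,-1]
    return cv2.projectPoints(q,np.zeros(3),np.zeros(3),m["K"],m["distortion"])[0].reshape(-1,2)
def hsv(im,lo,hi): return cv2.inRange(cv2.cvtColor(im,cv2.COLOR_BGR2HSV),np.array(lo),np.array(hi))
def cents(mask,amin=8):
    n,l,s,c=cv2.connectedComponentsWithStats(mask,connectivity=8)
    return [(c[i].round(2),s[i].tolist()) for i in range(1,n) if s[i,4]>=amin]
E
python3 - <<'E'
from h import *
I={n:snapshot(n) for n in("side","top")}
for n in I:
    cv2.imwrite(f"pics/{n}.png",I[n])
    print(n,"orange",cents(hsv(I[n],(5,170,110),(16,255,255))))
    print(n,"red",cents(hsv(I[n],(0,170,110),(4,255,255))|hsv(I[n],(175,170,100),(180,255,255)),4))
    print(n,"blue",cents(hsv(I[n],(100,140,40),(125,255,255))))
    print(n,"brass",cents(hsv(I[n],(17,90,100),(30,255,255))))
a=I["side"][222:290,150:290]; b=I["top"][140:240,145:285]; c=I["side"][140:225,205:305]; d=I["top"][160:250,255:365]
z=lambda x:cv2.resize(x,(400,300),interpolation=cv2.INTER_CUBIC)
cv2.imwrite("pics/crops.png",np.vstack([np.hstack([z(a),z(b)]),np.hstack([z(c),z(d)])]))
E
```

```text
side orange [(array([268.63, 236.61]), [262, 232, 14, 10, 76]), (array([224.33, 250.61]), [220, 247, 10, 8, 46]), (array([178.93, 251.97]), [171, 249, 17, 7, 94]), (array([254.9, 301.6]), [253, 300, 5, 4, 10])]
side red [(array([255.29, 302.  ]), [254, 301, 3, 3, 7])]
side blue [(array([241.25,  34.52]), [189, 0, 123, 102, 5919]), (array([322.01,  14.73]), [315, 0, 15, 31, 378]), (array([394.9 ,  16.83]), [357, 0, 80, 36, 1791]), (array([510.32,  10.68]), [509, 4, 3, 12, 25]), (array([505.89,  63.45]), [495, 23, 17, 70, 692]), (array([314.39,  63.52]), [311, 47, 7, 34, 137]), (array([385.21,  60.5 ]), [368, 51, 37, 21, 636]), (array([306.82, 155.64]), [296, 147, 23, 18, 390]), (array([232.65, 186.31]), [229, 183, 10, 10, 48]), (array([260.46, 191.  ]), [256, 189, 12, 7, 26]), (array([260.03, 203.74]), [254, 198, 13, 12, 137])]
side brass [(array([248.75,  24.8 ]), [233, 19, 40, 13, 245]), (array([275.57,  27.27]), [260, 19, 30, 14, 182]), (array([319.68,  35.54]), [314, 32, 14, 11, 78]), (array([383.06,  40.68]), [356, 34, 54, 15, 420]), (array([227.87,  78.3 ]), [223, 71, 9, 13, 47]
[... 339 characters left out ...]
0, 183, 14, 9, 31]), (array([175.2, 195. ]), [172, 193, 8, 4, 10]), (array([186.87, 223.38]), [181, 218, 13, 11, 47])]
top red [(array([351.25, 197.38]), [349, 196, 5, 4, 16])]
top blue [(array([302.02, 179.85]), [298, 176, 9, 10, 59]), (array([271.48, 210.74]), [271, 205, 2, 12, 23]), (array([287.21, 210.61]), [286, 205, 3, 12, 28]), (array([396.61, 257.36]), [378, 244, 38, 28, 941])]
top brass [(array([160.31, 153.78]), [157, 149, 7, 11, 36]), (array([128.51, 206.01]), [111, 177, 34, 52, 732]), (array([173.53, 187.7 ]), [170, 185, 8, 7, 30]), (array([279.31, 206.15]), [274, 204, 11, 5, 48]), (array([279.29, 213.74]), [274, 211, 11, 6, 58]), (array([186.89, 222.61]), [182, 219, 11, 8, 38])]
```

View pics/crops.png

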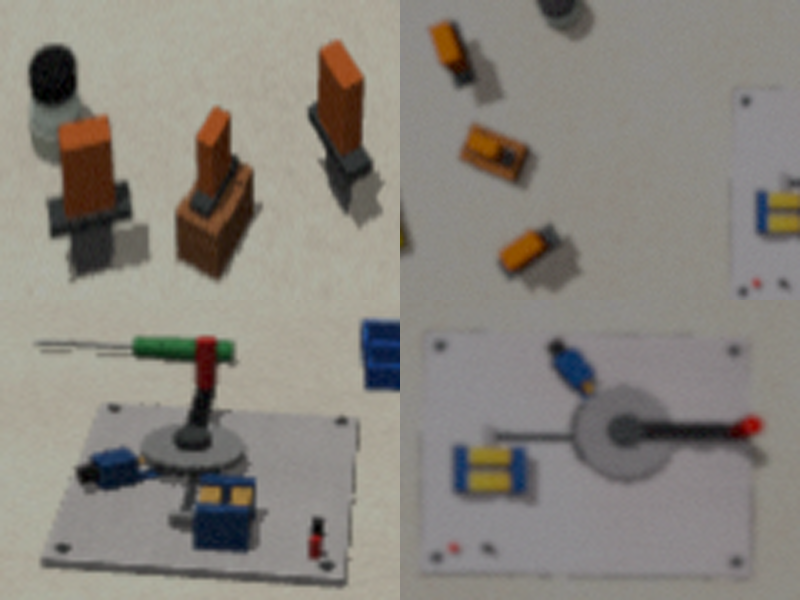

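Crops: the stand's long side runs about 21° down-right in the top view, with the handle top at about top (174,188) and side (225,249). The fixture is nearly aligned with the world axes.

```bash
python3 - <<'E'
from h import *
S=cv2.imread("pics/side.png");T=cv2.imread("pics/top.png")
def comp(mask,pt):
    n,l,s,c=cv2.connectedComponentsWithStats(mask,connectivity=8)
    v=l[pt[1],pt[0]]; return (l==v).astype(np.uint8)*255,c[v],s[v],v
# plate
m=hsv(T,(0,0,120),(180,30,255))
g=cv2.cvtColor(T,cv2.COLOR_BGR2HSV); print("plate hsv",g[225,320],"table",g[150,320],g[260,320])
# wood+handle in top
m=hsv(T,(3,110,40),(22,255,255)); M,c,s,v=comp(m,(174,188)); r=cv2.minAreaRect(np.argwhere(M>0)[:,::-1].astype(np.float32)); print("wood",v,c,s,r)
b=cv2.boxPoints(r); print(onz("top",b,.03).round(4))
for t in (110,140,170): 
    m=hsv(T,(3,110,t),(30,255,255)); print(t,[x for x in cents(m,5) if 160<x[0][0]<190 and 175<x[0][1]<200])
    m=hsv(S,(3,130,t),(20,255,255)); print(t,[x for x in cents(m,5) if 205<x[0][0]<245 and 230<x[0][1]<290])
print("top handle z86",onz("top",[[174,187.7]],.086), tri((225.3,248.8),(174,187.7)))
print("slot",tri((260.96,194.7),(279.3,209.95)),onz("top",[[279.3,209.95]],.051),onz("side",[[260.96,194.7]],.051))
print("brass",onz("top",[[279.31,206.15],[279.29,213.74]],.051),onz("side",[[257,194.5],[264.92,194.92]],.051))
red=lambda im,a:hsv(im,(0,130,a),(6,255,255))|hsv(im,(172,130,a),(180,255,255))
print("red",cents(red(S,50),5),cents(red(T,50),5))
z=lambda x:cv2.resize(x,(400,300),interpolation=cv2.INTER_NEAREST)
cv2.imwrite("pics/c2.png",np.vstack([np.hstack([z(S[235:286,196:264]),z(T[172:211,156:208])]),np.hstack([z(S[140:200,220:300]),z(T[180:240,255:335])])]))
E
```

```text
plate hsv [165   7 137] table [ 26  13 140] [ 25  20 139]
wood 2 [177.26748971 190.59670782] [167 182  23  18 243] ((177.51724243164062, 190.70689392089844), (20.79787826538086, 12.4415864944458), 21.801406860351562)
[[0.5617 0.3404 0.03  ]
 [0.6003 0.3269 0.03  ]
 [0.5757 0.2618 0.03  ]
 [0.5374 0.2755 0.03  ]]
110 [(array([174.7 , 187.11]), [167, 182, 21, 12, 104]), (array([176.94, 195.82]), [172, 193, 12, 6, 17])]
110 [(array([223.98, 250.46]), [219, 247, 11, 8, 54]), (array([235., 261.]), [234, 260, 3, 3, 7]), (array([228.27, 269.43]), [223, 264, 12, 11, 37]), (array([214.3, 269.1]), [212, 267, 5, 5, 10]), (array([219.2, 271.8]), [218, 271, 4, 2, 5])]
140 [(array([173.35, 187.6 ]), [170, 186, 8, 4, 20])]
140 [(array([223.98, 250.09]), [219, 247, 11, 8, 46])]
170 []
170 []
top handle z86 [[0.57043167 0.30013376 0.086     ]] (array([0.56884616, 0.30007448, 0.08561514]), np.float64(0.003253510272313902))
slot (array([ 0.50854855, -0.03106338,  0.05165857]), np.float64(0.0018817172486224126)) [[ 0.50955045 -0.03107588  0.051     ]] [[ 0.50768976 -0.03204019  0.051     ]]
brass [[ 0.52167284 -0.03098712  0.051     ]
 [ 0.49748846 -0.0311657   0.051     ]] [[ 0.52036941 -0.03155961  0.051     ]
 [ 0.49501153 -0.03239765  0.051     ]]
red [(array([255.86, 157.09]), [254, 151, 5, 14, 58]), (array([283.5, 209. ]), [283, 206, 2, 7, 14]), (array([255.33, 302.11]), [254, 301, 4, 3, 9])] [(array([349.94, 197.79]), [346, 195, 8, 6, 34])]
```

View pics/c2.png

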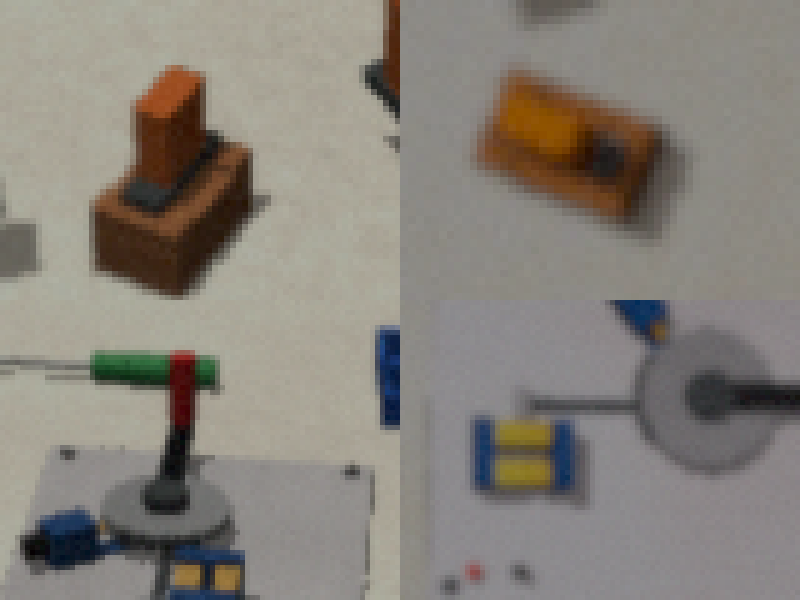

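Blade: (0.569, 0.3005), yaw about -20.7°. Slot: about (0.509, -0.031). I'll head above the blade now.

```bash
python3 -m inch '[33.75,-28,-3,0,0,-1.552,5.5, 33.75,-28,-3,0,0,-1.552,5.5, 33.75,-28,-3,0,0,-1.552,5.5, 33.75,-28,-3,0,0,-1.552,5.5, 33.75,-28,-3,0,0,-1.552,5.5, 33.75,-28,-3,0,0,-1.552,5.5, 33.75,-28,-3,0,0,-1.552,5.5, 33.75,-28,-3,0,0,-1.552,5.5]'
python3 - <<'E'
from h import *
s=get_state();print(s["tcp_pos"],R.from_rotvec(s["eef_rot"]).as_matrix().round(4).tolist(),s["finger_gap"],s["clock"])
T=cv2.imread("pics/top.png")
# plate mask: hue differs from table
h=cv2.GaussianBlur(T,(3,3),0).astype(int); m=((h[:,:,0]-h[:,:,1]>0)&(h.sum(2)>300)).astype(np.uint8)*255
m=cv2.morphologyEx(m,cv2.MORPH_OPEN,np.ones((3,3)))
n,l,st,c=cv2.connectedComponentsWithStats(m); i=l[225,320]; print(st[i])
r=cv2.minAreaRect(np.argwhere(l==i)[:,::-1].astype(np.float32)); b=onz("top",cv2.boxPoints(r),.012); print(r,b.round(4),b.mean(0))
print("red top z.102",onz("top",[[350.3,197.6]],.1),"red tri",tri((255.86,157.09),(349.94,197.79)))
E
```

```text
clock: 1.0
tcp_pos: [0.5402, 0.324, 0.2038]
eef_rot: [-2.238, -2.204, 0.0]
wrist_force: [0.3, 0.7, -0.5]
finger_gap: 0.643
gripper_force: 0.0
[0.54019866 0.32403237 0.2038409 ] [[0.0153, 0.9999, -0.0], [0.9999, -0.0153, 0.0], [0.0, -0.0, -1.0]] 0.6432694095169861 1.0
[ 261  170   90   72 5115]
((305.5, 205.5), (71.0, 89.0), 90.0) [[ 0.6453  0.0289  0.012 ]
 [ 0.6506 -0.2687  0.012 ]
 [ 0.4148 -0.2656  0.012 ]
 [ 0.4107  0.0252  0.012 ]] [ 0.5303464  -0.12003826  0.012     ]
red top z.102 [[ 0.54670484 -0.24642114  0.1       ]] red tri (array([ 0.54860224, -0.25168651,  0.07409156]), np.float64(0.0014038906849050893))
```

```bash
python3 -m inch '[2.9,-2.35,-0.4,0,0,-0.346,5.5, 2.9,-2.35,-0.4,0,0,-0.346,5.5, 2.9,-2.35,-0.4,0,0,-0.346,5.5, 2.9,-2.35,-0.4,0,0,-0.346,5.5]'
python3 - <<'E'
from h import *
s=get_state();m=R.from_rotvec(s["eef_rot"]).as_matrix();print(s["tcp_pos"],np.degrees(np.arctan2(m[1,1],m[0,1])),s["qvel"].round(3))
E
```

```text
clock: 1.4
tcp_pos: [0.5679, 0.3018, 0.1997]
eef_rot: [-2.58, -1.792, 0.001]
wrist_force: [0.1, 0.0, -0.4]
finger_gap: 0.644
gripper_force: 0.0
[0.56793488 0.30178241 0.19970046] -20.417338052464395 [ 0.009 -0.004  0.002 -0.    -0.    -0.069]
```

```bash
python3 -m inch '[0.1,-0.15,-5,0,0,0,5.5, 0.1,-0.15,-10,0,0,0,5.5, 0.1,-0.15,-14.8,0,0,0,5.5, 0.1,-0.15,-14.8,0,0,0,5.5, 0.1,-0.15,-14.8,0,0,0,5.5]' && python3 - <<'E'
from h import *
S,T=snapshot("side"),snapshot("top")
z=lambda x:cv2.resize(x,(400,300),interpolation=cv2.INTER_CUBIC)
cv2.imwrite("pics/g1.png",np.hstack([z(S[225:285,184:264]),z(T[167:227,150:230])]))
E
```

```text
clock: 1.9
tcp_pos: [0.5688, 0.3009, 0.0526]
eef_rot: [-2.577, -1.796, 0.001]
wrist_force: [0.8, 0.1, 0.6]
finger_gap: 0.647
gripper_force: 0.0
```

View pics/g1.png

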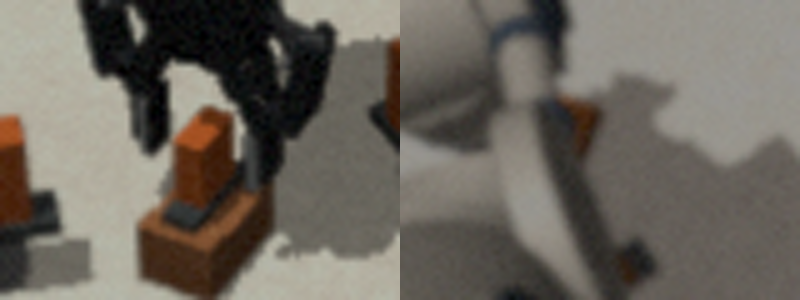

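The fingers straddle the orange handle on both sides (crop 150–258, handle at 205). Closing.

```bash
python3 -m inch '[0,0,0,0,0,0,1, 0,0,0,0,0,0,1, 0,0,0,0,0,0,1, 0,0,0,0,0,0,1, 0,0,0,0,0,0,1, 0,0,0,0,0,0,1]' 50
```

```text
clock: 2.6
tcp_pos: [0.5695, 0.3009, 0.0535]
eef_rot: [2.578, 1.794, 0.003]
wrist_force: [-2.6, -0.6, 12.0]
finger_gap: 0.208
gripper_force: 48.7
```

```bash
python3 -m inch '[0,0,2,0,0,0,1, 0,0,5,0,0,0,1, 0,0,9,0,0,0,1, 0,0,12,0,0,0,1, 0,0,12,0,0,0,1]' && python3 - <<'E'
from h import *
s=get_state();print(s["tcp_pos"],s["ft_torque"],s["wrist_force"])
S=snapshot("side");m=hsv(S,(3,130,60),(20,255,255));print(cents(m,15))
cv2.imwrite("pics/l1.png",cv2.resize(S[170:290,170:330],(800,600),interpolation=cv2.INTER_CUBIC))
E
```

```text
clock: 3.1
tcp_pos: [0.5709, 0.3015, 0.177]
eef_rot: [2.577, 1.794, 0.012]
wrist_force: [1.0, 0.2, -0.9]
finger_gap: 0.203
gripper_force: 49.0
[0.57090636 0.30153975 0.17699436] [ 0.03816168 -0.03571074  0.03110572] [ 1.01747318  0.16486224 -0.8605965 ]
[(array([246.97,  39.14]), [233, 30, 29, 20, 172]), (array([246.09,  50.78]), [241, 47, 12, 10, 32]), (array([236.75,  53.5 ]), [234, 50, 7, 8, 24]), (array([263.42,  64.79]), [260, 63, 8, 6, 19]), (array([257.  ,  67.52]), [253, 64, 8, 7, 25]), (array([283.59,  80.88]), [278, 78, 12, 7, 17]), (array([257.5, 194.5]), [256, 193, 4, 4, 16]), (array([264.95, 195.1 ]), [263, 193, 5, 5, 20]), (array([220.  , 215.94]), [216, 206, 9, 21, 137]), (array([269.87, 243.68]), [262, 231, 15, 26, 259]), (array([179.95, 259.2 ]), [170, 248, 20, 23, 361]), (array([223.51, 269.11]), [212, 256, 26, 28, 372]), (array([255.38, 301.86]), [253, 300, 6, 5, 21])]
```

View pics/l1.png

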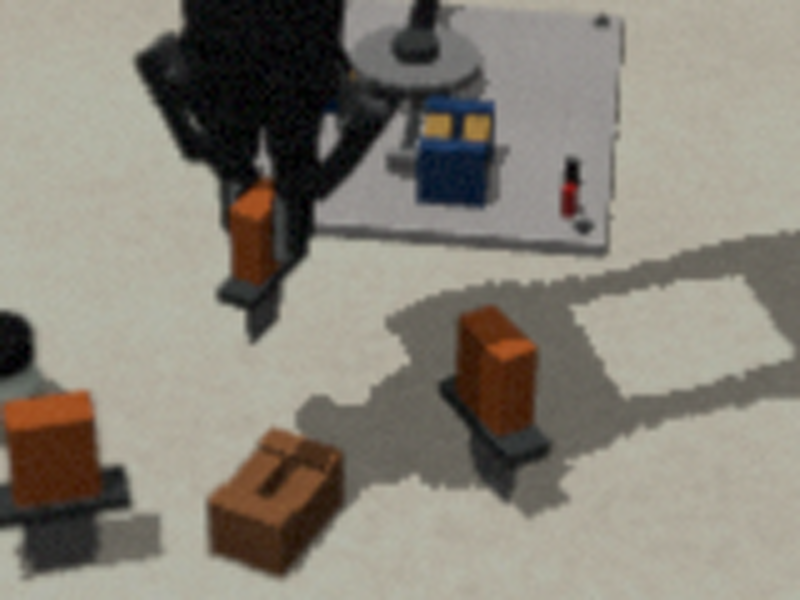

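The blade hangs upright in the gripper (tip at crop (258,335)) and the stand is empty. Moving over the slot.

```bash
python3 -m inch '[-0.9,-4.8,0,0,0,0.1,1, -1.8,-9.6,0,0,0,0.2,1, -2.7,-14.4,0,0,0,0.3,1, -3.6,-19.2,0,0,0,0.355,1, -4.5,-24,0,0,0,0.355,1, -5.4,-28.8,0,0,0,0.355,1, -6.2,-33.2,-1,0,0,0.355,1, -6.2,-33.2,-3,0,0,0.355,1]' && python3 -m inch '[0,0,0,0,0,0,1, 0,0,0,0,0,0,1]' && python3 - <<'E'
from h import *
s=get_state();m=R.from_rotvec(s["eef_rot"]).as_matrix();print(s["tcp_pos"],np.degrees(np.arctan2(m[1,1],m[0,1])),m[:,2])
S,T=snapshot("side"),snapshot("top")
p=np.array(s["tcp_pos"]);print("tcp proj",proj("side",[p,p-[0,0,.0475]]),proj("top",[p]))
print(cents(hsv(S,(3,130,60),(20,255,255))&np.pad(np.full((120,100),255,np.uint8),((110,154),(210,202))),5))
z=lambda x:cv2.resize(x,(400,400),interpolation=cv2.INTER_CUBIC)
cv2.imwrite("pics/s1.png",np.hstack([z(S[140:220,220:300]),z(T[170:250,240:320])]))
E
```

```text
clock: 3.95
tcp_pos: [0.5063, -0.0358, 0.142]
eef_rot: [2.225, 2.216, 0.0]
wrist_force: [0.9, -0.1, -0.7]
finger_gap: 0.204
gripper_force: 49.0
clock: 4.15
tcp_pos: [0.5064, -0.0309, 0.1417]
eef_rot: [-2.22, -2.221, 0.001]
wrist_force: [0.4, -0.1, -0.2]
finger_gap: 0.203
gripper_force: 49.0
[ 0.50640059 -0.0308927   0.14167779] 0.006518126655880725 [-1.65936842e-03  4.32499206e-04 -9.99998530e-01]
tcp proj [[262.02228051 169.84049881]
 [261.65378745 183.18132807]] [[280.94739888 208.34123271]]
[(array([261.66, 167.02]), [259, 160, 7, 15, 89]), (array([257.25, 194.62]), [255, 193, 5, 4, 16]), (array([264.95, 195.1 ]), [263, 193, 5, 5, 20])]
```

View pics/s1.png

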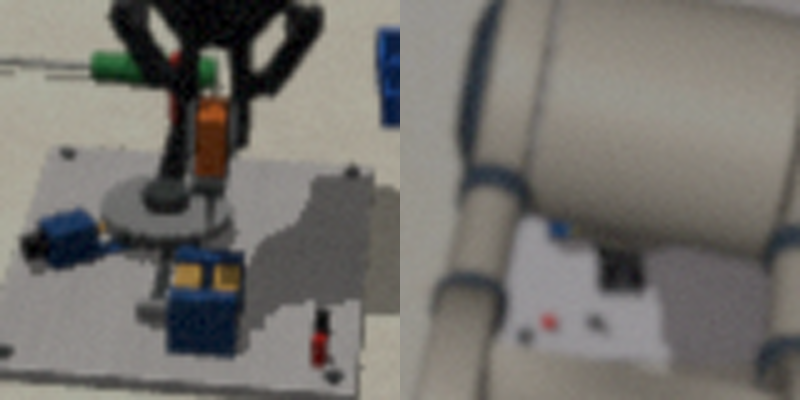

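Blade (side (262,185) tip) sits just above the slot (side (261,194)). Descending with force watch.

```bash
python3 -m inch '[0.16,0,-2,0,0,0,1, 0.16,0,-3.6,0,0,0,1, 0.16,0,-3.6,0,0,0,1]' && python3 - <<'E'
from h import *
S=snapshot("side");s=get_state();print(s["tcp_pos"],s["ft_torque"])
m=np.zeros(S.shape[:2],np.uint8);m[130:215,235:290]=255
print(cents(hsv(S,(3,130,60),(20,255,255))&m,4), proj("side",[s["tcp_pos"]+np.array([0,.017,.0125])]), proj("side",[[.508,-.031,.051]]))
cv2.imwrite("pics/s2.png",cv2.resize(S[155:215,235:295],(600,600),interpolation=cv2.INTER_CUBIC))
E
python3 -m inch '[0,0,-0.3,0,0,0,1, 0,0,-0.6,0,0,0,1, 0,0,-0.9,0,0,0,1, 0,0,-0.9,0,0,0,1]'
```

```text
clock: 4.55
tcp_pos: [0.5079, -0.0304, 0.1051]
eef_rot: [-2.219, -2.222, 0.002]
wrist_force: [0.4, 0.1, -0.3]
finger_gap: 0.206
gripper_force: 49.0
[ 0.50832586 -0.03055236  0.10603683] [-0.00057523 -0.02971138  0.06788347]
[(array([260.99, 177.42]), [258, 170, 7, 16, 83]), (array([257.4 , 194.53]), [256, 193, 4, 4, 15]), (array([265.06, 194.89]), [263, 193, 5, 5, 18])] [[260.68880697 179.05197407]] [[260.83200689 194.86076655]]
clock: 5.0
tcp_pos: [0.5084, -0.0313, 0.0969]
eef_rot: [-2.221, -2.221, 0.0]
wrist_force: [0.2, 0.3, -0.1]
finger_gap: 0.203
gripper_force: 49.0
```

View pics/s2.png

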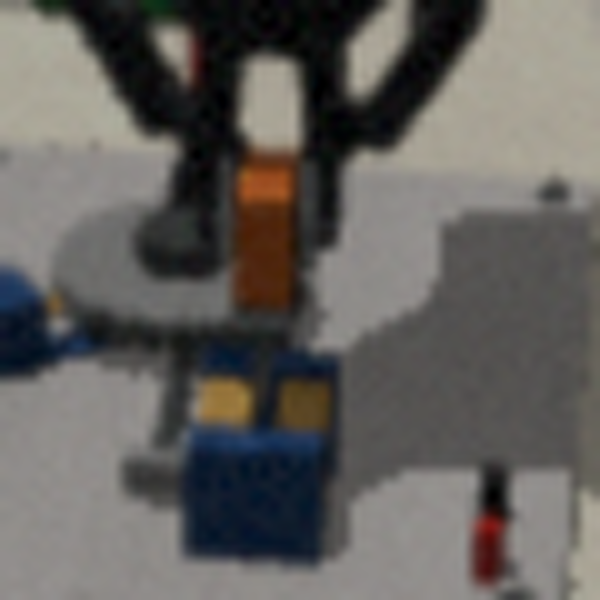

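The blade lines up with the gap between the brass jaws (crop (265,390)), and there is no contact force. Continuing down.

```bash
python3 -m inch '[0,0,-0.4,0,0,0,1, 0,0,-0.8,0,0,0,1, 0,0,-1.2,0,0,0,1, 0,0,-1.2,0,0,0,1]';python3 -m inch '[0,0,-0.3,0,0,0,1, 0,0,-0.6,0,0,0,1, 0,0,-0.9,0,0,0,1, 0,0,-0.9,0,0,0,1]'
```

```text
clock: 5.4
tcp_pos: [0.5081, -0.0313, 0.0843]
eef_rot: [-2.221, -2.221, 0.001]
wrist_force: [0.2, -0.3, -0.0]
finger_gap: 0.204
gripper_force: 49.0
clock: 5.8
tcp_pos: [0.5082, -0.0313, 0.0756]
eef_rot: [-2.221, -2.221, 0.001]
wrist_force: [-0.5, 0.1, -0.4]
finger_gap: 0.204
gripper_force: 49.0
```

```bash
python3 -m inch '[0,0,-0.2,0,0,0,1, 0,0,-0.4,0,0,0,1, 0,0,-0.4,0,0,0,1]';python3 -m inch '[0,0,-0.1,0,0,0,1, 0,0,-0.2,0,0,0,1, 0,0,-0.2,0,0,0,1]'
```

```text
clock: 6.1
tcp_pos: [0.5083, -0.0313, 0.0717]
eef_rot: [-2.221, -2.221, 0.0]
wrist_force: [0.2, 0.5, -0.6]
finger_gap: 0.204
gripper_force: 49.0
clock: 6.4
tcp_pos: [0.5086, -0.0314, 0.0705]
eef_rot: [2.221, 2.221, 0.0]
wrist_force: [-3.1, -0.4, 12.4]
finger_gap: 0.204
gripper_force: 50.7
```

Contact at exactly the expected home height. Release, back off, look.

```bash
python3 -m inch '[0,0,0.1,0,0,0,2.5, 0,0,0.1,0,0,0,4, 0,0,0.1,0,0,0,4, 0,0,0.1,0,0,0,4, 0,0,4,0,0,0,4, 0,0,8,0,0,0,4, 0,0,10,0,0,0,4, 0,0,10,0,0,0,4]' && python3 - <<'E'
from h import *
S=snapshot("side");s=get_state();print(s["tcp_pos"])
m=np.zeros(S.shape[:2],np.uint8);m[130:215,235:290]=255
print(cents(hsv(S,(3,130,60),(20,255,255))&m,4)); P=lambda z:[[.508,-.031+.017,z]]
print(proj("side",P(.063)),proj("side",P(.103)))
cv2.imwrite("pics/s3.png",cv2.resize(S[140:220,220:300],(600,600),interpolation=cv2.INTER_CUBIC))
E
```

```text
clock: 7.2
tcp_pos: [0.5099, -0.0316, 0.1726]
eef_rot: [2.218, 2.219, 0.004]
wrist_force: [-0.6, 0.4, -0.4]
finger_gap: 0.466
gripper_force: 0.0
[ 0.50907222 -0.03143487  0.1710225 ]
[(array([260.99, 188.35]), [255, 179, 13, 19, 109])]
[[260.39955924 194.38496556]] [[260.69244293 183.35996424]]
```

View pics/s3.png

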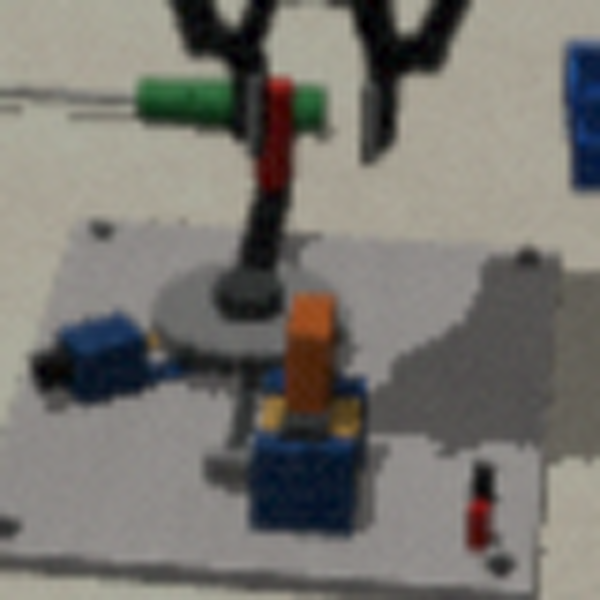

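The blade stands upright with its shoulder on the cheeks and has been released (crop (310,360)). Next, the lever handle at about (0.549, -0.251).

```bash
python3 -m inch '[0.8,-4.8,0,0,0,0,5.5, 1.6,-9.6,0,0,0,0,5.5, 2.4,-14.4,0,0,0,0,5.5, 3.2,-19.2,0,0,0,0,5.5, 4,-22,0,0,0,0,5.5, 4,-22,-3,0,0,0,5.5, 4,-22,-3,0,0,0,5.5]' && python3 - <<'E'
from h import *
S=snapshot("side");s=get_state();print(s["tcp_pos"])
cv2.imwrite("pics/s4.png",cv2.resize(S[110:200,210:330],(800,600),interpolation=cv2.INTER_CUBIC))
E
```

```text
clock: 7.95
tcp_pos: [0.5461, -0.2509, 0.1357]
eef_rot: [-2.218, -2.215, 0.003]
wrist_force: [-0.8, 0.5, -0.5]
finger_gap: 0.645
gripper_force: 0.0
[ 0.54670026 -0.25050299  0.13754337]
```

View pics/s4.png

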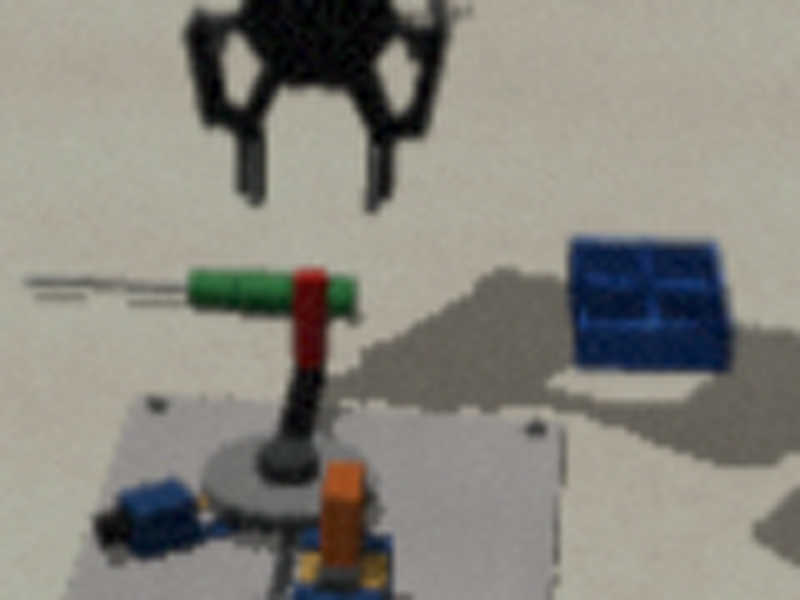

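Fingers are centred on the red handle (crop 310). Descend and close.

```bash
python3 -m inch '[0.15,0,-3,0,0,0,5.5, 0.15,0,-6,0,0,0,5.5, 0.15,0,-7.2,0,0,0,5.5, 0.15,0,-7.2,0,0,0,5.5]' && python3 -m inch '[0,0,0,0,0,0,1, 0,0,0,0,0,0,1, 0,0,0,0,0,0,1, 0,0,0,0,0,0,1, 0,0,0,0,0,0,1, 0,0,0,0,0,0,1]' 50
```

```text
clock: 8.4
tcp_pos: [0.5492, -0.2503, 0.0672]
eef_rot: [-2.219, -2.22, 0.001]
wrist_force: [0.7, -0.4, -0.2]
finger_gap: 0.645
gripper_force: 0.0
clock: 9.0
tcp_pos: [0.5485, -0.2514, 0.0695]
eef_rot: [-2.22, -2.221, 0.002]
wrist_force: [-15.3, -1.2, 17.0]
finger_gap: 0.219
gripper_force: 48.2
```

```bash
cat > f.py <<'E'
# filter: inch output -> handle angle and tangential/radial force on the tool
import sys,re,numpy as np
P=np.array([.5485,-.1514]); t={}
for l in sys.stdin:
    k,_,v=l.partition(":"); t[k.strip()]=[float(x) for x in re.findall(r"-?\d+\.?\d*(?:e-?\d+)?",v)]
if "tcp_pos" not in t: print(t); sys.exit()
d=np.array(t["tcp_pos"][:2])-P; th=np.arctan2(-d[0],-d[1]); f=np.array(t["wrist_force"]); c,s=np.cos(th),np.sin(th)
print(t["clock"],"th %.3f r %.4f z %.4f Ft %.1f Fr %.1f Fz %.1f grip %s"%(th,np.hypot(*d),t["tcp_pos"][2],f[0]*c-f[1]*s,f[0]*-s-f[1]*c,f[2],t["gripper_force"]))
E
python3 -m inch '[0,0,0.3,0,0,0,1, 0,0,0.3,0,0,0,1]'|python3 f.py
python3 -m inch '[-0.2,0,0,0,0,0,1, -0.2,0,0,0,0,0,1]'|python3 f.py
python3 -m inch '[-0.2,0,0,0,0,0,1, -0.2,0,0,0,0,0,1]'|python3 f.py
python3 -m inch '[-0.2,0.01,0,0,0,0,1, -0.2,0.01,0,0,0,0,1]'|python3 f.py
python3 -m inch '[-0.2,0.01,0,0,0,0,1, -0.2,0.01,0,0,0,0,1]'|python3 f.py
```

```text
[9.2] th 0.004 r 0.0996 z 0.0707 Ft -7.2 Fr 4.1 Fz -15.5 grip [51.4]
[9.4] th 0.009 r 0.0997 z 0.0708 Ft 0.4 Fr -0.1 Fz -19.6 grip [51.2]
[9.6] th 0.024 r 0.0997 z 0.0709 Ft 4.4 Fr -3.0 Fz -21.0 grip [51.1]
[9.8] th 0.044 r 0.0997 z 0.0709 Ft 5.2 Fr -1.6 Fz -22.3 grip [51.2]
[10.0] th 0.064 r 0.0997 z 0.0709 Ft 5.0 Fr -2.6 Fz -22.2 grip [51.2]
```

```bash

python3 -m inch '[-0.2,0.02,-0.2,0,0,0,1, -0.2,0.02,-0.2,0,0,0,1]'|python3 f.py
python3 -m inch '[-0.2,0.02,0,0,0,0,1, -0.2,0.02,0,0,0,0,1]'|python3 f.py
python3 -m inch '[-0.2,0.03,0,0,0,0,1, -0.2,0.03,0,0,0,0,1]'|python3 f.py
python3 -m inch '[-0.2,0.03,0,0,0,0,1, -0.2,0.03,0,0,0,0,1]'|python3 f.py
python3 -m inch '[-0.2,0.03,0,0,0,0,1, -0.2,0.03,0,0,0,0,1]'|python3 f.py
python3 -m inch '[-0.2,0.04,0,0,0,0,1, -0.2,0.04,0,0,0,0,1]'|python3 f.py
```

```text
[10.2] th 0.072 r 0.1001 z 0.0702 Ft 4.2 Fr -4.8 Fz -3.0 grip [53.3]
[10.4] th 0.093 r 0.1001 z 0.0703 Ft 5.4 Fr -4.7 Fz -4.6 grip [53.2]
[10.6] th 0.112 r 0.1000 z 0.0703 Ft 5.8 Fr -3.5 Fz -4.1 grip [53.2]
[10.8] th 0.132 r 0.1001 z 0.0703 Ft 5.0 Fr -3.1 Fz -4.1 grip [53.2]
[11.0] th 0.152 r 0.1001 z 0.0703 Ft 4.3 Fr -3.8 Fz -4.9 grip [53.2]
[11.2] th 0.172 r 0.1001 z 0.0703 Ft 5.3 Fr -3.3 Fz -5.1 grip [53.2]
```

```bash

python3 -m inch '[-0.2,0.04,0,0,0,0,1, -0.2,0.04,0,0,0,0,1]'|python3 f.py
python3 -m inch '[-0.2,0.04,0,0,0,0,1, -0.2,0.04,0,0,0,0,1]'|python3 f.py
python3 -m inch '[-0.2,0.05,0,0,0,0,1, -0.2,0.05,0,0,0,0,1]'|python3 f.py
python3 -m inch '[-0.19,0.05,0,0,0,0,1, -0.19,0.05,0,0,0,0,1]'|python3 f.py
python3 -m inch '[-0.19,0.05,0,0,0,0,1, -0.19,0.05,0,0,0,0,1]'|python3 f.py
python3 -m inch '[-0.19,0.06,0,0,0,0,1, -0.19,0.06,0,0,0,0,1]'|python3 f.py
python3 -m inch '[-0.19,0.06,0,0,0,0,1, -0.19,0.06,0,0,0,0,1]'|python3 f.py
python3 -m inch '[-0.19,0.06,0,0,0,0,1, -0.19,0.06,0,0,0,0,1]'|python3 f.py
```

```text
[11.4] th 0.192 r 0.1001 z 0.0703 Ft 5.8 Fr -2.1 Fz -3.6 grip [53.2]
[11.6] th 0.212 r 0.1001 z 0.0703 Ft 5.0 Fr -3.1 Fz -4.9 grip [53.2]
[11.8] th 0.233 r 0.1001 z 0.0703 Ft 4.4 Fr -2.4 Fz -5.6 grip [53.1]
[12.0] th 0.252 r 0.1001 z 0.0703 Ft 5.1 Fr -2.7 Fz -4.0 grip [53.1]
[12.2] th 0.271 r 0.1001 z 0.0703 Ft 6.5 Fr -2.0 Fz -4.4 grip [53.1]
[12.4] th 0.290 r 0.1001 z 0.0703 Ft 5.8 Fr -2.3 Fz -5.2 grip [53.1]
[12.6] th 0.307 r 0.1002 z 0.0704 Ft 6.9 Fr -3.3 Fz -7.1 grip [53.0]
[12.8] th 0.325 r 0.1001 z 0.0704 Ft 8.6 Fr -3.7 Fz -7.2 grip [52.8]
```

```bash

python3 -m inch '[-0.19,0.06,0,0,0,0,1, -0.19,0.06,0,0,0,0,1]'|python3 f.py
python3 -m inch '[-0.19,0.07,0,0,0,0,1, -0.19,0.07,0,0,0,0,1]'|python3 f.py
python3 -m inch '[-0.19,0.07,0,0,0,0,1, -0.19,0.07,0,0,0,0,1]'|python3 f.py
python3 -m inch '[-0.19,0.07,0,0,0,0,1, -0.19,0.07,0,0,0,0,1]'|python3 f.py
python3 -m inch '[-0.18,0.08,0,0,0,0,1, -0.18,0.08,0,0,0,0,1]'|python3 f.py
python3 -m inch '[-0.18,0.08,0,0,0,0,1, -0.18,0.08,0,0,0,0,1]'|python3 f.py
python3 -m inch '[-0.18,0.08,0,0,0,0,1, -0.18,0.08,0,0,0,0,1]'|python3 f.py
python3 -m inch '[-0.18,0.09,0,0,0,0,1, -0.18,0.09,0,0,0,0,1]'|python3 f.py
```

```text
[13.0] th 0.346 r 0.1001 z 0.0703 Ft 7.2 Fr -3.4 Fz -7.2 grip [52.9]
[13.2] th 0.368 r 0.1002 z 0.0703 Ft 6.3 Fr -2.9 Fz -6.6 grip [52.9]
[13.4] th 0.389 r 0.1003 z 0.0703 Ft 6.7 Fr -3.9 Fz -6.1 grip [52.9]
[13.6] th 0.410 r 0.1003 z 0.0703 Ft 4.8 Fr -4.4 Fz -6.3 grip [52.9]
[13.8] th 0.430 r 0.1003 z 0.0703 Ft 5.5 Fr -3.6 Fz -4.7 grip [52.9]
[14.0] th 0.451 r 0.1003 z 0.0703 Ft 4.9 Fr -4.4 Fz -5.5 grip [52.9]
[14.2] th 0.472 r 0.1004 z 0.0702 Ft 4.0 Fr -4.9 Fz -5.2 grip [52.9]
[14.4] th 0.491 r 0.1003 z 0.0703 Ft 4.4 Fr -4.3 Fz -4.7 grip [52.9]
```

```bash

python3 -m inch '[-0.18,0.09,0,0,0,0,1, -0.18,0.09,0,0,0,0,1]'|python3 f.py
python3 -m inch '[-0.17,0.1,0,0,0,0,1, -0.17,0.1,0,0,0,0,1]'|python3 f.py
python3 -m inch '[-0.17,0.1,0,0,0,0,1, -0.17,0.1,0,0,0,0,1]'|python3 f.py
python3 -m inch '[-0.17,0.1,0,0,0,0,1, -0.17,0.1,0,0,0,0,1]'|python3 f.py
python3 -m inch '[-0.17,0.11,0,0,0,0,1, -0.17,0.11,0,0,0,0,1]'|python3 f.py
python3 -m inch '[-0.17,0.11,0,0,0,0,1, -0.17,0.11,0,0,0,0,1]'|python3 f.py
python3 -m inch '[-0.16,0.11,0,0,0,0,1, -0.16,0.11,0,0,0,0,1]'|python3 f.py
python3 -m inch '[-0.16,0.12,0,0,0,0,1, -0.16,0.12,0,0,0,0,1]'|python3 f.py
```

```text
[14.6] th 0.509 r 0.1004 z 0.0703 Ft 5.8 Fr -6.0 Fz -6.4 grip [52.9]
[14.8] th 0.524 r 0.1004 z 0.0704 Ft 7.4 Fr -5.9 Fz -6.8 grip [52.8]
[15.0] th 0.541 r 0.1004 z 0.0704 Ft 8.8 Fr -5.6 Fz -8.3 grip [52.7]
[15.2] th 0.561 r 0.1004 z 0.0704 Ft 7.7 Fr -5.8 Fz -8.0 grip [52.7]
[15.4] th 0.583 r 0.1005 z 0.0703 Ft 7.6 Fr -5.2 Fz -7.5 grip [52.7]
[15.6] th 0.603 r 0.1005 z 0.0703 Ft 7.3 Fr -5.9 Fz -6.4 grip [52.7]
[15.8] th 0.624 r 0.1005 z 0.0703 Ft 5.4 Fr -7.2 Fz -5.7 grip [52.8]
[16.0] th 0.644 r 0.1005 z 0.0703 Ft 5.8 Fr -5.7 Fz -6.1 grip [52.8]
```

```bash

python3 -m inch '[-0.15,0.13,0,0,0,0,1, -0.15,0.13,0,0,0,0,1]'|python3 f.py
python3 -m inch '[-0.14,0.14,0,0,0,0,1, -0.14,0.14,0,0,0,0,1]'|python3 f.py
python3 -m inch '[-0.14,0.14,0,0,0,0,1, -0.14,0.14,0,0,0,0,1]'|python3 f.py
python3 -m inch '[-0.14,0.14,0,0,0,0,1, -0.14,0.14,0,0,0,0,1]'|python3 f.py
python3 -m inch '[-0.14,0.14,0,0,0,0,1, -0.14,0.14,0,0,0,0,1]'|python3 f.py
python3 -m inch '[-0.14,0.14,0,0,0,0,1, -0.14,0.14,0,0,0,0,1]'|python3 f.py
python3 -m inch '[-0.14,0.14,0,0,0,0,1, -0.14,0.14,0,0,0,0,1]'|python3 f.py
python3 -m inch '[-0.14,0.15,0,0,0,0,1, -0.14,0.15,0,0,0,0,1]'|python3 f.py
```

```text
[16.2] th 0.665 r 0.1005 z 0.0703 Ft 5.5 Fr -5.0 Fz -5.7 grip [52.8]
[16.4] th 0.685 r 0.1005 z 0.0703 Ft 4.9 Fr -3.8 Fz -4.8 grip [52.9]
[16.6] th 0.706 r 0.1004 z 0.0702 Ft 4.9 Fr -1.2 Fz -1.2 grip [53.0]
[16.8] th 0.725 r 0.1004 z 0.0702 Ft 6.1 Fr -0.8 Fz -0.5 grip [53.1]
[17.0] th 0.741 r 0.1003 z 0.0702 Ft 8.6 Fr 0.3 Fz -0.6 grip [53.1]
[17.2] th 0.759 r 0.1003 z 0.0702 Ft 8.5 Fr 1.1 Fz -1.0 grip [53.1]
[17.4] th 0.779 r 0.1003 z 0.0702 Ft 8.5 Fr 1.1 Fz -1.3 grip [53.1]
[17.6] th 0.800 r 0.1003 z 0.0702 Ft 8.4 Fr 1.4 Fz -0.3 grip [53.2]
```

Click 2 came at about 0.735. Click 3 is expected at about 0.955.

```bash

python3 -m inch '[-0.14,0.15,0,0,0,0,1, -0.14,0.15,0,0,0,0,1]'|python3 f.py
python3 -m inch '[-0.14,0.15,0,0,0,0,1, -0.14,0.15,0,0,0,0,1]'|python3 f.py
python3 -m inch '[-0.13,0.15,0,0,0,0,1, -0.13,0.15,0,0,0,0,1]'|python3 f.py
python3 -m inch '[-0.13,0.15,0,0,0,0,1, -0.13,0.15,0,0,0,0,1]'|python3 f.py
python3 -m inch '[-0.13,0.16,0,0,0,0,1, -0.13,0.16,0,0,0,0,1]'|python3 f.py
python3 -m inch '[-0.13,0.16,0,0,0,0,1, -0.13,0.16,0,0,0,0,1]'|python3 f.py
python3 -m inch '[-0.12,0.16,0,0,0,0,1, -0.12,0.16,0,0,0,0,1]'|python3 f.py
```

```text
[17.8] th 0.823 r 0.1004 z 0.0702 Ft 8.1 Fr 2.7 Fz -0.0 grip [53.3]
[18.0] th 0.844 r 0.1004 z 0.0701 Ft 6.7 Fr 2.7 Fz 0.5 grip [53.3]
[18.2] th 0.865 r 0.1004 z 0.0701 Ft 6.0 Fr 2.0 Fz 0.8 grip [53.4]
[18.4] th 0.886 r 0.1004 z 0.0701 Ft 5.7 Fr 1.1 Fz 0.5 grip [53.4]
[18.6] th 0.908 r 0.1005 z 0.0701 Ft 5.4 Fr 0.8 Fz 1.4 grip [53.4]
[18.8] th 0.930 r 0.1005 z 0.0700 Ft 4.8 Fr 1.7 Fz 3.7 grip [53.5]
[19.0] th 0.948 r 0.1005 z 0.0700 Ft 5.8 Fr 1.9 Fz 4.1 grip [53.5]
```

```bash

python3 -m inch '[-0.06,0.08,0,0,0,0,1, -0.06,0.08,0,0,0,0,1]'|python3 f.py
python3 -m inch '[-0.06,0.08,0,0,0,0,1, -0.06,0.08,0,0,0,0,1]'|python3 f.py
```

```text
[19.2] th 0.955 r 0.1004 z 0.0701 Ft 7.8 Fr 0.6 Fz 4.3 grip [53.5]
[19.4] th 0.964 r 0.1004 z 0.0701 Ft 8.6 Fr 0.8 Fz 3.2 grip [53.5]
```

```bash

python3 -m inch '[0,0,0,0,0,0,1, 0,0,0,0,0,0,1, 0,0,0,0,0,0,1, 0,0,0,0,0,0,1]'|python3 f.py
python3 - <<'E'
from h import *
S=snapshot("side")
cv2.imwrite("pics/s5.png",cv2.resize(S[110:220,210:330],(660,600),interpolation=cv2.INTER_CUBIC))
E
```

```text
[19.8] th 0.962 r 0.1004 z 0.0701 Ft 7.7 Fr 1.5 Fz 2.7 grip [53.5]
```

View pics/s5.png

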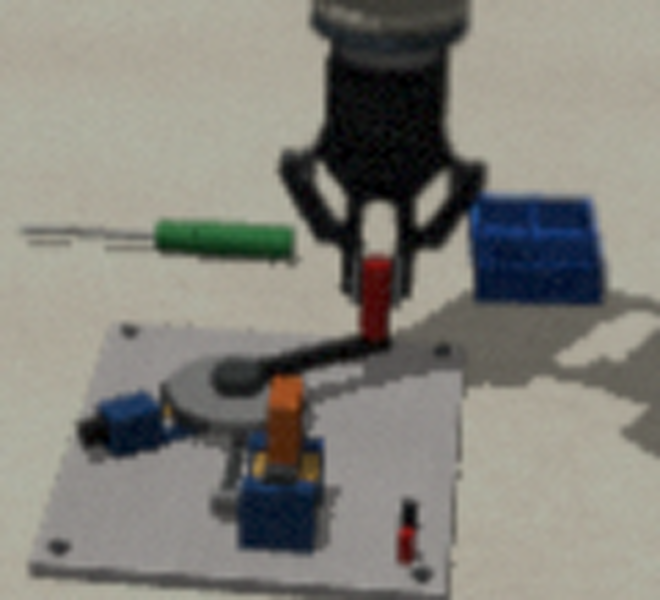

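The lever is held at crop (375,300) on the third click with a steady push, and the blade is still seated at crop (285,420). Handing in.

```bash
python3 -c "from bench import close_job; print(close_job())"
```

```text
the job is handed in; nothing more can be done
None
```

The gauge blade is home in the fixture slot and released, and I handed the job in at about 20 s with the lever still held on its third click (about 0.96 rad, 7.7 N push).

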